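# Undo the two-stage catch of a steel toolbox

### The arm

A 6-joint arm with a two-finger parallel gripper is mounted at the origin on the work surface. World frame = base frame: x ahead of the robot, y to its left, z up, the work surface at z = 0. Lengths are in m, angles in rad, forces in N, time in s.
With the tool pointing down it reaches from about 0.325 to 0.775 m from the base axis. Payload 5.5 kg.
Tool frame: the origin (TCP) lies between the finger pads; the fingertips stand 8 mm ahead of it and the grasp point (between the pads) lies 11 mm behind it (tcp_to_tips is the distance from the TCP to the fingertips, in m); z points along the fingers, y is the line along which they close (so a half turn about z gives the same grasp; the last joint's range is limited). The gripper opens to 88 mm and grips with 3 to 60 N. Pads are 20 mm wide; open, the fingers measure 115 mm over their backs; the gripper's body (75 mm by 178 mm) begins 61 mm behind the grasp point.
Start: joints at [1.097, 0.091, 1.231, -0, 1.82, -0.057], TCP at [0.243, 0.549, 0.231] pointing down, gripper open.
Joint ranges: [-2.87, 2.87], [-0.86, 2.18], [0.17, 2.46], [-1.51, 4.65], [0.06, 2.69], [-2.65, 2.65]. Speed limits (rad/s): [2.57, 2.57, 3.01, 3.14, 3.14, 3.14].

### API

Orientations are given as a unit quaternion [w, x, y, z].
In Python, from bench import * gives the robot as it stands. Calls block until the motion is done:
- move_to(position, orientation): joint-space move of the TCP to a pose.
- move_l(position, speed=0.15, orientation=None): straight line of the TCP; orientation=None keeps the orientation; speed is the mean speed in m/s.
- movej(angles): joint-space move.
- gripper_open() and close(): open the fingers fully, or close them until they stop; the grip force is fixed at half the most.
- hold(seconds).
- inverse_kinematics(position, orientation): joint angles nearest the present ones, or None.
- state(): the state.
- get_image(name): name is "scene" or "side" or "wrist"; returns a dict with "frame" (480x640x3 uint8, blue, green, red), "depth" (480x640 float32, m along the optical axis (not along the pixel's ray), 0 where there is no reading), "camera_matrix" (3x3 intrinsics, pixels), "view" (4x4, takes a point from world to camera coordinates). Camera axes: x right, y up, looking along -z (the intrinsics and any distortion apply to the point x, -y, -z); pixel columns grow to the right and rows downward; lengths in m; the calibration is good to about 2 mm. A picture is of the moment at which its call begins.
A pose or a line that the arm cannot do raises IKError and nothing moves.
- job_done(): hands the job in; it is judged then, once.
The state is a dict: "time": time; "joint_pos": joint angles; "dq": joint speeds; "joint_torque": joint torques, N m; "ee_pos": TCP position; "ee_rot": TCP orientation; "ft_force": force on the tool from outside, world axes, zero at the start; "moment": the same for the moment, N m; "finger_gap": finger opening in m; "finger_force": force on a finger pad.
Only numpy, scipy, OpenCV 4.12 (cv2) and the standard library are available. Lean on these libraries where they do the work, as an engineer would, in place of code of your own. Each camera call takes 0.05 s, during which the arm holds its last target. There are 200 camera calls.

### The job

Undo the catch on the blue steel toolbox so that its lid can be opened: slide the safety tab fully clear of the wire bail, to the end of its travel, then swing the bail up until it stands upright. Leave the tab clear, the bail standing and the lid shut, and leave the jar, wrench, hammer and bottle where they are.

Things in the scene. Friction and masses are not known exactly. Their poses are not given: they have to be found in the camera images.
- toolbox: Blue steel toolbox, 240 (x) x 400 (y) x 100 mm high without the catch; does not move. Origin: centre of its underside. Own x points from its front (near the robot) to its back, y to the left seen from the front; turned about z by up to 0.45 rad. The front 110 mm is a fixed flat deck, top at 100 mm; the lid covers the back 130 mm, same height. Catch in the middle.
- bail (a joint): Angle of the main latch, a U of round steel rod: 0 to 0.02 at start = level, 40 mm (centre line) above deck and lid; 1.57 = upright; stop at 1.6. Arms 10 mm thick, 115 mm long, 100 mm apart, joined by a 12 mm thick bar. Opening, the bar rises and comes over to the front. Stiff hinge (3 to 4 N at the bar), stays where left. Cannot lift over about 0.04 rad until the tab has slid 25 mm.
- bail_bar (a point): Middle of the bail's bar, on its centre line (moves with the bail). The bar runs along the toolbox's y. 24 mm either side of this point along the bar are free all round for fingers; two striker blocks, 32 mm high, 20 x 12 mm, stand on the lid under the bar 36 mm either side of its middle.
- bail_hinge (a point): Middle of the bail's hinge line, fixed on the toolbox, 95 mm in front of its centre and 140 mm above the table. The bar swings about it at a radius of 115 mm.
- tab (a joint): Travel of the safety tab in m: 0 (to 0.006 at the start) = locked, its tongue over the bail's left arm; 0.035 = fully clear (end stop). It slides along the toolbox's +y, away from the bail, on a track on the deck; friction about 2 N, no spring, it stays where it is left.
- tab_fin (a point): Middle of the safety tab's grip fin (moves with the tab), 172 mm above the table: a steel plate 40 mm along the toolbox's x, 14 mm along y, its top 15 mm above this point. Below it is the block, 40 (x) x 44 (y) mm, top 17 mm below this point. The tongue, 24 mm wide, top level with the block's, ends 54 mm from this point towards the bail. Front and back faces are free for fingers down to the deck.
- lid (a joint): Lid angle: 0 = shut; hinged at the toolbox's back edge. It lies shut by its own weight (600 g). To be left shut.
- jar: Amber glass jar with steel cap, 56 mm across, 70 mm high, standing on the deck, right of the catch. Origin: centre of its underside. To be left alone.
- wrench: Steel wrench, 170 mm long, lying along the back edge of the lid. To be left alone.
- hammer: Hammer, 280 mm long, lying on the table right of the toolbox. To be left alone.
- bottle: White plastic bottle, 70 mm across, 190 mm high, standing on the table left of the toolbox. Origin: centre of its underside. To be left alone.

How it is judged:
By the outcome, as a careful person would: the job done as asked, in the order asked, and still so for the second after the job is handed in, with the robot touching nothing.
It also fails if it takes over 45 s, if anything falls off the work surface, if the arm or the gripper's body presses on something with over 40 N, if the wrist force passes 120 N, or if a joint passes its speed limit or range.

## Working session

There is one attempt and no reset: what is moved stays moved. The work goes in short steps, each a Python script; the robot and the scene stay as the last script left them, time stands still between calls to the robot, and variables do not carry over. Pictures are saved under pics/ and viewed, at most 10 in all, crops included, and the job is handed in when it is done.

```bash
mkdir -p pics; ls
cat > h.py <<'E'
from bench import *
import numpy as np, cv2
def cloud(im):
    K=im["camera_matrix"];d=im["depth"];v,u=np.mgrid[:480,:640]
    c=np.stack([(u-K[0,2])/K[0,0]*d,-(v-K[1,2])/K[1,1]*d,-d,np.ones_like(d)],-1)
    return (c@np.linalg.inv(im["view"]).T)[...,:3]
E
python3 - <<'E'
from h import *
for n in ["scene","side"]:
    im=get_image(n); cv2.imwrite(f"pics/{n}0.png",im["frame"]); np.savez(f"{n}0.npz",**im)
    P=cloud(im); hsv=cv2.cvtColor(im["frame"],cv2.COLOR_BGR2HSV)
    m=(im["depth"]>0)&(abs(P[...,2]-.1)<.006)&(hsv[...,0]>95)&(hsv[...,0]<130)&(hsv[...,1]>80)
    print(n,(im["depth"]>0).mean(),m.sum()); print(im["camera_matrix"],np.linalg.inv(im["view"])[:3,3])
    if m.sum()>100: print(cv2.minAreaRect(P[m][:,:2].astype(np.float32)))
print(state()["time"])
E
```

```text
pics
scene 0.9961458333333333 9150
[[597.73623045   0.         324.23116306]
 [  0.         597.73623045 245.02780814]
 [  0.           0.           1.        ]] [ 1.55998856 -0.4488579   1.00386779]
((0.58139967918396, -0.07869625091552734), (0.40553611516952515, 0.24862316250801086), 85.34487915039062)
side 0.9960546875 13552
[[447.41133821   0.         314.52546846]
 [  0.         447.41133821 237.28470335]
 [  0.           0.           1.        ]] [ 0.06790663 -0.45143157  0.67199468]
((0.5790020227432251, -0.07957427203655243), (0.40626293420791626, 0.24328207969665527), 85.07417297363281)
0.1
```

View pics/scene0.png

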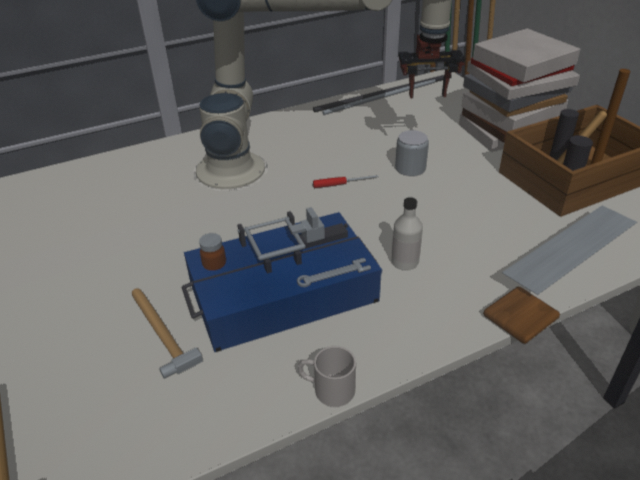

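View pics/side0.png

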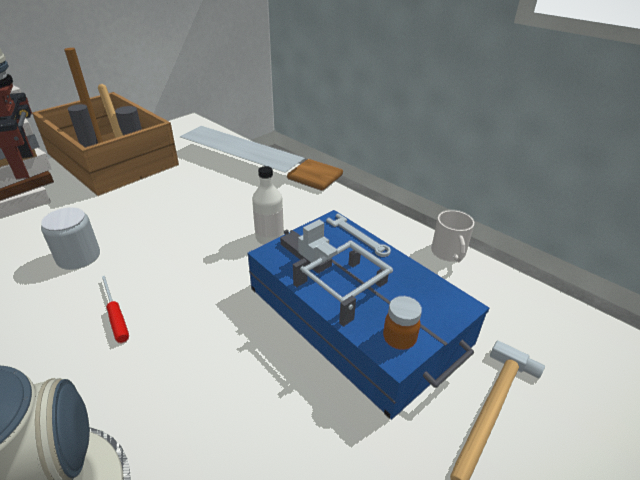

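The scene view shows the box with its catch at about (275,240), the tab fin at (313,222), the jar at (212,252) and the bottle at (407,240). The side view shows the fin at (314,232) and the bail's bar running from (350,247) to (388,268). Next I measure the fin, bail and box in both clouds.

Run:
```python
from h import *
for n in ["scene","side"]:
    im=np.load(f"{n}0.npz"); P=cloud(im); hsv=cv2.cvtColor(im["frame"],cv2.COLOR_BGR2HSV)
    m=(abs(P[...,2]-.1)<.004)&(hsv[...,0]>95)&(hsv[...,0]<130)&(hsv[...,1]>80)
    m=cv2.morphologyEx(m.astype(np.uint8),cv2.MORPH_OPEN,np.ones((3,3)))>0
    (c,s,a)=cv2.minAreaRect(P[m][:,:2].astype(np.float32)); yaw=np.radians(a-90); 
    print(n,"box",c,s,yaw,"z",np.median(P[m][:,2]))
    c=np.array([.580,-.079]);yaw=-.084
    R=np.array([[np.cos(yaw),-np.sin(yaw)],[np.sin(yaw),np.cos(yaw)]])
    L=P.copy(); L[...,:2]=(P[...,:2]-c)@R
    ins=(abs(L[...,0])<.12)&(abs(L[...,1])<.2)
    for lab,lo,hi in [("fin",.165,.2),("fintop",.182,.195)]:
        q=ins&(L[...,2]>lo)&(L[...,2]<hi)&(L[...,1]>.03); p=L[q]
        if len(p): print(lab,len(p),np.percentile(p,[2,50,98],axis=0).round(4).tolist())
    # bail rod band
    q=ins&(L[...,2]>.134)&(L[...,2]<.155)
    for lab,r in [("bar",q&(abs(L[...,1])<.024)&(L[...,0]>-.02)),("armR",q&(L[...,1]<-.04)&(L[...,1]>-.07)&(L[...,0]<0.0)&(L[...,0]>-.08))]:
        p=L[r]; print(lab,len(p),np.percentile(p,[2,50,98],axis=0).round(4).tolist())
    q=ins&(L[...,2]>.138)&(L[...,2]<.156)&(L[...,0]>-.01)&(L[...,0]<.04)&(abs(L[...,1])<.08)
    p=L[q];print("bar y extent",np.percentile(p[:,1],[1,99]), "x slope",np.polyfit(p[:,1],p[:,0],1))
```

```text
scene box (0.5816619396209717, -0.07892332971096039) (0.4041963517665863, 0.2468867301940918) -0.08603821270497193 z 0.09964313106663003
fin 148 [[-0.0532, 0.087, 0.1661], [-0.0259, 0.092, 0.1834], [-0.0117, 0.1017, 0.1891]]
fintop 83 [[-0.0534, 0.0869, 0.1822], [-0.0315, 0.0936, 0.1862], [-0.0119, 0.1018, 0.1895]]
bar 113 [[0.017, -0.0226, 0.1385], [0.0246, 0.0002, 0.1456], [0.0287, 0.0229, 0.1505]]
armR 102 [[-0.0796, -0.0588, 0.1396], [-0.0408, -0.0509, 0.144], [-0.0017, -0.0455, 0.148]]
bar y extent [-0.05500936  0.05403494] x slope [-0.00576797  0.01957266]
side box (0.5793135762214661, -0.07985249161720276) (0.4055064618587494, 0.24236930906772614) -0.08480743280719182 z 0.09860257110057297
fin 278 [[-0.0565, 0.0853, 0.1657], [-0.0399, 0.088, 0.1805], [-0.0171, 0.1003, 0.1865]]
fintop 119 [[-0.0559, 0.0856, 0.1827], [-0.0374, 0.092, 0.1854], [-0.0171, 0.1005, 0.1868]]
bar 144 [[0.0128, -0.0222, 0.1386], [0.0158, -0.0, 0.1449], [0.0226, 0.0232, 0.148]]
armR 221 [[-0.0777, -0.0565, 0.1382], [-0.0408, -0.0536, 0.1433], [-0.0017, -0.0477, 0.1462]]
bar y extent [-0.05649439  0.05086677] x slope [-0.00197121  0.01240411]
```

The two views agree on the box at about (0.580, -0.079) with yaw -0.085. In the box frame, the fin is at (-0.034, 0.0935) and the bar is at x = 0.020, as the geometry predicts. Tab first.

```bash
cat >> h.py <<'E'
from scipy.spatial.transform import Rotation as Ro
C=np.array([.580,-.079]);YAW=-.085
RB=np.array([[np.cos(YAW),-np.sin(YAW)],[np.sin(YAW),np.cos(YAW)]])
def W(x,y,zg): return [*(C+RB@[x,y]),zg-.011]   # grasp point in box frame -> TCP in world
def quat(s):  # tool z down, tool y = s * box x
    y=np.array([*(RB[:,0]*s),0]);z=np.array([0,0,-1.]);q=Ro.from_matrix(np.column_stack([np.cross(y,z),y,z])).as_quat()
    return [q[3],q[0],q[1],q[2]]
def rep(t=""):
    s=state();e=np.array(s["ee_pos"]);l=(e[:2]-C)@RB
    print(t,"t%.2f"%s["time"],"grasp",l.round(4),round(e[2]+.011,4),"F",np.round(s["ft_force"],1),"gap",round(s["finger_gap"],4),"ff",np.round(s["finger_force"],1))
    return s
E
python3 - <<'E'
from h import *
sols={s:inverse_kinematics(W(-.034,.0935,.166),quat(s)) for s in (1,-1)}; print(sols)
s=min((k for k in sols if sols[k] is not None),key=lambda k:abs(sols[k][5])); print(s)
e=state()["ee_pos"]; move_l([e[0],e[1],.30],.3)
move_to(W(-.034,.0935,.29),quat(s)); rep("above")
move_l(W(-.034,.0935,.166),.12); rep("down")
close(); rep("closed")
for y in np.arange(.1,.141,.005):
    move_l(W(-.034,y,.166),.05); st=rep("y")
    if abs((np.array(st["ft_force"][:2])@RB)[1])>12: break
hold(.2); rep()
im=get_image("side"); cv2.imwrite("pics/side1.png",im["frame"][150:350,200:500])
E
```

```text
{1: array([-3.06134008e-02, -3.37930701e-02,  1.49147903e+00, -4.44089210e-16,
        1.68390669e+00,  5.43865992e-02]), -1: None}
1
above t2.68 grasp [-0.0341  0.0944] 0.29 F [ 1.3 -0.3  0.3] gap 0.0877 ff 0.0
down t3.87 grasp [-0.0335  0.0935] 0.1672 F [0.2 0.6 0.5] gap 0.0876 ff 0.0
closed t4.67 grasp [-0.0352  0.0935] 0.1659 F [-6.4  0.3  2.3] gap 0.0401 ff 30.0
y t4.95 grasp [-0.0352  0.1003] 0.166 F [-6.1 -0.   2.1] gap 0.04 ff 30.0
y t5.20 grasp [-0.0352  0.1053] 0.1659 F [-6.   0.1  1.7] gap 0.04 ff 30.0
y t5.45 grasp [-0.0352  0.1103] 0.1659 F [-4.9  1.4  1.5] gap 0.0399 ff 30.0
y t5.70 grasp [-0.0352  0.1153] 0.1659 F [-5.9  1.   2.1] gap 0.0396 ff 30.0
y t5.95 grasp [-0.0352  0.1203] 0.166 F [-4.7  1.1  1. ] gap 0.0399 ff 30.0
y t6.20 grasp [-0.0352  0.1239] 0.1659 F [-6.6 -4.   2.4] gap 0.0397 ff 30.0
y t6.45 grasp [-0.0352  0.1241] 0.166 F [ -9.6 -20.    3.7] gap 0.04 ff 30.0
 t6.65 grasp [-0.0352  0.1241] 0.166 F [ -8.1 -19.7   3.7] gap 0.04 ff 30.0
```

The tab hit its end stop at y = 0.124, with force rising to 20 N. Now I release it and grasp the bar.

Run:
```python
from h import *
move_l(W(-.035,.1245,.166),.05); rep("relax")
gripper_open(); move_l(W(-.035,.1245,.27),.2)
move_to(W(.019,0,.25),quat(1))
move_l(W(.019,0,.141),.12); rep("down"); close(); rep("closed")
im=get_image("side"); cv2.imwrite("pics/side2.png",im["frame"][100:400,150:550])
```

```text
relax t6.96 grasp [-0.0352  0.1239] 0.166 F [-3.  -4.2  1. ] gap 0.0399 ff 30.0
down t10.17 grasp [0.0195 0.0001] 0.1423 F [0.3 0.3 0.6] gap 0.0876 ff 0.0
closed t11.33 grasp [ 0.0197 -0.    ] 0.1411 F [ 5.6  0.  -1.6] gap 0.0114 ff 30.0
```

View pics/side2.png

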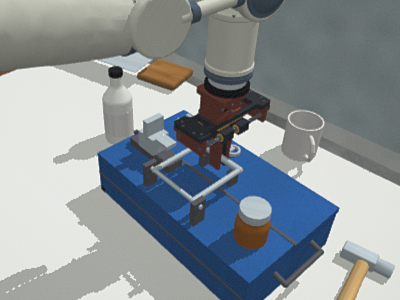

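The fingers hold the bar at crop pixel (215,160), with a gap of 11.4 mm. The tab at (155,130) is clear of the left arm. Now I swing the bar along its arc.

Run:
```python
from h import *
hx=.0197-.115
for i,a in enumerate(np.linspace(0,1.575,22)[1:]):
    move_l(W(hx+.115*np.cos(a),0,.1405+.115*np.sin(a)),.06)
    s=state()
    if i%3==2: rep("a%.2f"%a)
    if np.linalg.norm(s["ft_force"])>40: rep("STOP");break
hold(.2);rep("end")
im=get_image("side"); cv2.imwrite("pics/side3.png",im["frame"][100:400,150:550])
```

```text
a0.22 t12.25 grasp [ 0.0166 -0.    ] 0.1665 F [ 0.2 -0.1  0.5] gap 0.0112 ff 30.0
a0.45 t13.12 grasp [0.0084 0.    ] 0.191 F [ 0.8 -0.5  0.7] gap 0.0112 ff 30.0
a0.67 t14.00 grasp [-0.0048  0.    ] 0.2132 F [ 4.4 -0.   4. ] gap 0.0112 ff 30.0
a0.90 t14.88 grasp [-0.0226 -0.    ] 0.2326 F [5.6 0.3 6.9] gap 0.0112 ff 30.0
a1.12 t15.75 grasp [-0.0445  0.0001] 0.247 F [4.6 0.4 9.1] gap 0.0112 ff 30.0
a1.35 t16.62 grasp [-0.0697  0.0002] 0.2549 F [1.6 0.5 9.3] gap 0.0112 ff 30.0
a1.57 t17.50 grasp [-0.096   0.0002] 0.2567 F [-0.5  1.2  8.6] gap 0.0109 ff 30.0
end t17.70 grasp [-0.096   0.0002] 0.2567 F [-0.2  1.6  9.3] gap 0.011 ff 30.0
```

View pics/side3.png

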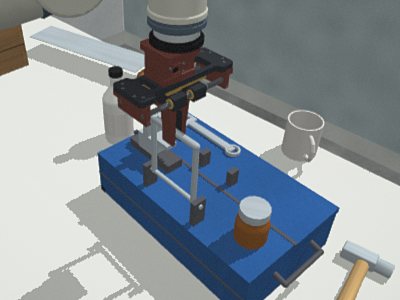

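The bail stands upright with the gripper on its bar at about (178,130). I'll release, retreat and check.

Run:
```python
from h import *
gripper_open(); 
e=state()["ee_pos"]; move_l([e[0],e[1],e[2]+.14],.2); rep("up")
hold(.3)
for n in ["scene","side"]:
    im=get_image(n); cv2.imwrite(f"pics/{n}4.png",im["frame"][100:400,150:550]); P=cloud(im)
    L=P.copy(); L[...,:2]=(P[...,:2]-C)@RB
    def st(lab,x0,x1,y0,y1,z0,z1):
        p=L[(L[...,0]>x0)&(L[...,0]<x1)&(L[...,1]>y0)&(L[...,1]<y1)&(L[...,2]>z0)&(L[...,2]<z1)]
        print(n,lab,len(p),np.percentile(p,[2,50,98],axis=0).round(4).tolist() if len(p) else "")
    st("bar",-.15,.0,-.04,.04,.235,.275); st("arm",-.15,0,-.065,-.035,.17,.19); st("armtop",-.15,0,-.065,-.035,.22,.24)
    st("fin",-.08,.01,.08,.16,.17,.2); st("lid",0,.1,-.18,-.08,.08,.115)
```

```text
up t19.84 grasp [-0.0957 -0.    ] 0.3944 F [ 0.3 -0.1  0.2] gap 0.0879 ff 0.0
scene bar 184 [[-0.0984, -0.0383, 0.25], [-0.0915, -0.0007, 0.2576], [-0.0864, 0.0376, 0.2624]]
scene arm 30 [[-0.0959, -0.0545, 0.1709], [-0.0907, -0.051, 0.18], [-0.088, -0.0453, 0.1899]]
scene armtop 34 [[-0.0963, -0.0551, 0.2214], [-0.0919, -0.0507, 0.2288], [-0.0877, -0.0455, 0.2398]]
scene fin 131 [[-0.0536, 0.1168, 0.1715], [-0.0279, 0.1228, 0.1841], [-0.0118, 0.1329, 0.1891]]
scene lid 1445 [[0.0023, -0.1784, 0.0958], [0.0522, -0.1311, 0.0996], [0.0985, -0.0819, 0.1032]]
side bar 312 [[-0.1029, -0.0388, 0.2507], [-0.1003, -0.0024, 0.2576], [-0.0928, 0.038, 0.2602]]
side arm 57 [[-0.1013, -0.0566, 0.1704], [-0.0991, -0.0542, 0.1798], [-0.0948, -0.0494, 0.1895]]
side armtop 69 [[-0.1015, -0.0563, 0.2206], [-0.0996, -0.0542, 0.2292], [-0.0936, -0.0479, 0.2396]]
side fin 111 [[-0.0562, 0.1152, 0.1709], [-0.05, 0.1219, 0.1838], [-0.0156, 0.1307, 0.1864]]
side lid 1905 [[0.0045, -0.1784, 0.0967], [0.0559, -0.1412, 0.0988], [0.0983, -0.0822, 0.1008]]
```

View pics/side4.png

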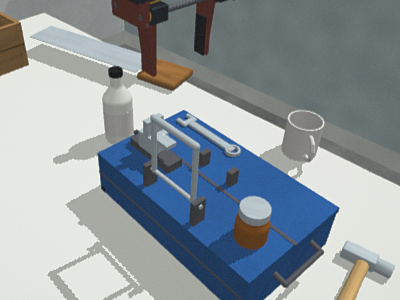

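The bail stands upright from (175,180) to (178,130), the tab is clear beside it, the lid is shut, and the jar, wrench, hammer and bottle look undisturbed. Handing in.

```bash
python3 -c "
from bench import *
print(job_done())"
```

```text
the job is handed in; nothing more can be done
None
```

The job is handed in at about 20 s: the safety tab is at its end stop, the bail stands upright, the lid is shut, and the jar, wrench, hammer and bottle look undisturbed in the last picture.

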